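Record the bore of the smaller compressor barrel with the inspection camera

ROBOT

A 6-joint arm with a two-finger parallel gripper is mounted at the origin on the work surface. World frame = base frame: x ahead of the robot, y to its left, z up, the work surface at z = 0. Lengths are in mm, angles in degrees, forces in N, time in s.
With the tool pointing down it reaches from about 425 to 950 mm from the base axis. Payload 14.7 kg.
Tool frame: the origin (TCP) lies midway between the tips of the shut fingers; the grasp point (between the pads) lies 19 mm behind it; y points along the fingers, z is the direction in which the jaws open and shut, and the axes are right-handed (so a half turn about y gives the same grasp; the last joint's range is limited). The gripper opens to 85 mm and grips with 20 to 120 N. Pads are 22 mm wide; open, the fingers measure 114 mm over their backs; the gripper's body (76 mm by 85 mm) begins 54 mm behind the grasp point. The pads swing forward as they close: fully open they stand 13 mm farther back than shut.
Start: joints at [67.231, 27.513, 91.461, -0, 61.026, -2.67], TCP at [223.348, 610.416, 231.297] pointing down, gripper open.
Joint ranges: [-157.49, 157.49], [-46.99, 117.5], [13.45, 153.17], [-89.5, 269.5], [5.16, 153.95], [-167.48, 167.48]. Speed limits (degrees/s): [108.29, 108.29, 136.94, 172.46, 172.46, 172.46].

INTERFACE

Orientations are given as [roll, pitch, yaw] about the fixed x, y, z axes, in that order (R = Rz(yaw) Ry(pitch) Rx(roll)).
In Python, from bench import sense, optics, arm gives the robot as it stands.
- The arm moves only by the shell command python3 -m pendant 'ROWS'. ROWS is JSON, a list that holds one entry, the list of rows, each a list of 7 numbers: the shift along the tool's x, y, z each as a share of 0.05 m, from -1 to 1, then the turn, a rotation vector about the tool's x, y, z each as a share of 0.15 rad, from -1 to 1, then the opening, from 0 (shut) to 1 (fully open). In form: [[[x, y, z, ax, ay, az, gripper], ...]]. A call has 1 to 5 rows; each row shifts and turns the commanded pose from where the row before left it, along the tool's axes as they then stand; what a row does not reach is not made up. A row lasts 1/8 s, in which the tool goes at most 62.5 mm and 10.7 degrees, less where a joint would pass 70% of its speed; a pose out of reach is approached as far as the arm can. A call with a number of a shift or a turn outside -1 to 1 is refused whole. A call with a gripper value outside its range is refused whole. The fingers move at their own pace and stop on an object; the grip force is fixed at half the most. Time passes only in rows, so rows that do not move let the fingers close. It gives the time, the measured TCP pose, the force and the opening at its end, in the units of the state.
- sense(): the state, without advancing time (a new reading comes with each control period).
- optics.capture(name): name is "side" or "top" or "wrist"; returns a dict with "pixels" (384x512x3 uint8, blue, green, red), "depth" (384x512 float32, mm along the optical axis (not along the pixel's ray), 0 where there is no reading), "fx", "fy", "cx", "cy" (pixels), "world_from_camera" (4x4, takes a point from camera to world coordinates). Camera axes: x right, y down, z forward; pixel columns grow to the right and rows downward; lengths in mm; the calibration is good to about 2 mm. A picture is of the moment at which its call begins.
- arm.finish_job(): hands the job in, once; it reports no verdict.
The state is a dict: "time_s": time; "joints": joint angles; "dq": joint speeds; "joint_torque": joint torques, N m; "eef_pos": TCP position; "tcp_rot": TCP orientation; "contact_force": force on the tool from outside, world axes, zero at the start; "moment": the same for the moment, N m; "grip_width": opening from 0.0 (shut) to 1.0 (fully open).
Only numpy, scipy, OpenCV 4.12 (cv2) and the standard library are available. Lean on these libraries where they do the work, as an engineer would, in place of code of your own. Each camera call takes 0.05 s, during which the arm holds its last target.

TASK

Start the camera's desk recorder by pressing its three white keys down fully, one at a time: first the large power key, then the medium lamp key, then the small record key. Then lift the pen-shaped inspection camera out of its stand, carry it over the studs to the smaller of the two finned barrels, and hold it upright, lens down and still, centred over that barrel's bore with the lens about 15 mm above the barrel's top face; finish while still holding it there, because the recording is running. The camera and the robot must not touch either barrel or its studs, and the other things on the bench stay where they are.

Things in the scene. Friction and masses are not known exactly. Their poses are not given: they have to be found in the camera images.
- recorder: fixed desk recorder, a grey box 130 x 190 mm (its own x, y); the keypad's face lies 36 mm above the bench on the robot's side (its own -x) and a small blank sloping screen, at most 85 mm above the bench, behind it (+x); origin under the box's centre on the bench, z up
- key_power_top (a point): centre of the top of the power key: round, white, 28 mm across, the largest, on the recorder's left (its own +y; keys 58 and 52 mm apart); about 48 mm above the bench when up; it is pressed straight down
- key_lamp_top (a point): centre of the top of the lamp key: round, white, 21 mm across, in the middle of the row; same height and stroke
- key_record_top (a point): centre of the top of the record key: round, white, 15 mm across, the smallest, on the recorder's right (its own -y); same height and stroke
- key_power (a joint): travel of the power key: 0 up, 0.005 m fully down (1.5 N to start, 5 N fully down); springs back when let go
- key_lamp (a joint): travel of the lamp key: 0 up, 0.005 m fully down, same spring
- key_record (a joint): travel of the record key: 0 up, 0.005 m fully down, same spring
- stand: fixed grey stand block 90 x 90 mm, 50 mm high, on a foot 100 x 100 x 8 mm, with a round pocket 37 mm wide and 35 mm deep in its top that holds the camera upright; origin under its centre on the bench
- camera: loose pen-shaped black inspection camera, round, 150 mm long, about 0.2 kg, standing lens down in the stand (lens face 15 mm above the bench). Lens head 30 mm across below, neck 24 mm across from 32 to 58 mm, ribbed straight grip 32 mm across from 66 to 138 mm above the lens face, slightly tapered cap above it. Origin at the centre of the lens face, z along the camera up to its cap
- camera_lens (a point): centre of the camera's lens face (the same point as the camera's origin, same axes)
- small_barrel: fixed finned iron cylinder barrel, the smaller: 100 x 100 mm, 85 mm high, open bore 50 mm across from top to bottom; four studs 8 mm thick stand 25 mm above the top face, 40 mm from the centre along both its own x and y; origin under its centre on the bench
- small_barrel_bore (a point): centre of the smaller barrel's bore, level with its top face (85 mm above the bench), z up
- large_barrel: fixed finned iron cylinder barrel, the larger: 130 x 130 mm, 105 mm high, bore 80 mm across; four studs stand 28 mm above the top face (tips 133 mm above the bench), 55 mm from the centre along both its own x and y; origin under its centre on the bench
- micrometer: bystander: outside micrometer lying flat, about 72 x 187 x 16 mm (its own x, y); origin under the middle of its opening
- bore_gauge: bystander: dial bore gauge lying flat along its own y, about 58 x 286 x 22 mm; origin under the end of its handle where the steel tube begins
- small_piston: bystander: piston standing crown up, 49.5 mm across, 52 mm high; origin under its centre
- large_piston: bystander: piston standing crown up, 79.5 mm across, 68 mm high; origin under its centre
- setting_ring: bystander: steel setting ring lying flat, 80 mm outside, 50 mm hole, 16 mm high; origin under its centre
- wrist_pin: bystander: hollow wrist pin standing on end, 20 mm across, 46 mm high; origin under its centre
- oil_can: bystander: round grey can, 56 mm across, 140 mm high; origin under its centre
Not all that is in view belongs to the job. What is shaped like the recorder but yellow is not meant.

How it is judged:
By the outcome, as a careful person would: the job done as asked, in the order asked, and still so for the second after the job is handed in, while the arm keeps its last pose, push and grip.
It also fails if it takes over 70 s, if anything falls off the work surface, if the arm or the gripper's body presses on something with over 40 N, if the wrist force passes 120 N, or if a joint passes its speed limit or range.

## Working session

There is one attempt and no reset: what is moved stays moved. The work goes in short steps, Python scripts to look and compute and a shell command to move; the robot and the scene stay as the last step left them, time stands still between calls to the robot, and variables do not carry over. Pictures are saved under pics/ and viewed, and the job is handed in when it is done.

```bash
ls; mkdir -p pics; cat > h.py <<'E'
import numpy as np, cv2
from bench import sense, optics, arm
def cap(n,tag):
    c=optics.capture(n); cv2.imwrite(f'pics/{tag}.png',c['pixels']); np.savez(f'{tag}.npz',**{k:np.array(v) for k,v in c.items()}); return c
def ld(tag): return dict(np.load(f'{tag}.npz'))
def ray(c,u,v):
    T=np.array(c['world_from_camera']); d=T[:3,:3]@np.array([(u-c['cx'])/c['fx'],(v-c['cy'])/c['fy'],1]); return T[:3,3],d
def onplane(c,u,v,z):
    o,d=ray(c,u,v); return o+d*(z-o[2])/d[2]
def pt(c,u,v):
    o,d=ray(c,u,v); return o+d*c['depth'][int(round(v)),int(round(u))]
def cloud(c):
    v,u=np.mgrid[:384,:512]; T=np.array(c['world_from_camera'])
    p=np.stack([(u-c['cx'])/c['fx'],(v-c['cy'])/c['fy'],np.ones_like(u,float)],-1)*c['depth'][...,None]
    return p@T[:3,:3].T+T[:3,3]
E
python3 - <<'E'
from h import *
print(sense())
for n in('side','top','wrist'):
    c=cap(n,n+'0'); print(n,np.array(c['world_from_camera']).round(3).tolist(),c['fx'],c['cx'],c['cy'])
E
```

```text
pics
{'time_s': 0.0, 'joints': array([ 6.72301947e+01,  2.75504310e+01,  9.14942497e+01,  2.33258349e-03,
        6.10266674e+01, -2.66861062e+00]), 'dq': array([ 0.02560149, -0.05289295,  0.04209869, -0.1005673 ,  0.06195352,
        0.04905177]), 'joint_torque': array([ 1.87536309e-03, -9.50657558e+01, -4.30179083e+01,  1.03116038e-04,
        1.23571858e-02, -8.64881372e-06]), 'eef_pos': array([223.1813389 , 610.03440451, 230.66262782]), 'tcp_rot': array([-9.00711757e+01,  5.35893759e-03, -2.01023291e+01]), 'contact_force': array([-0.70772944,  0.06491016,  0.17880003]), 'moment': array([ 0.03797643,  0.03605314, -0.00181738]), 'grip_width': 1.0008964105499853}
side [[0.736, -0.334, 0.589, -410.501], [-0.677, -0.389, 0.625, -882.793], [0.021, -0.859, -0.512, 873.091], [0.0, 0.0, 0.0, 1.0]] 487.748573307328 254.27126546227439 192.18424977954857
top [[0.022, -0.996, 0.081, 399.442], [-1.0, -0.021, 0.005, 93.672], [-0.003, -0.081, -0.997, 1253.717], [0.0, 0.0, 0.0, 1.0]] 402.59668589067275 255.8314740592004 196.04785642592583
wrist [[0.342, 0.901, 0.268, 154.767], [0.94, -0.328, -0.099, 636.279], [-0.001, 0.286, -0.958, 371.982], [0.0, 0.0, 0.0, 1.0]] 300.18878560869524 255.77707438144537 189.65870597270816
```

View pics/top0.png

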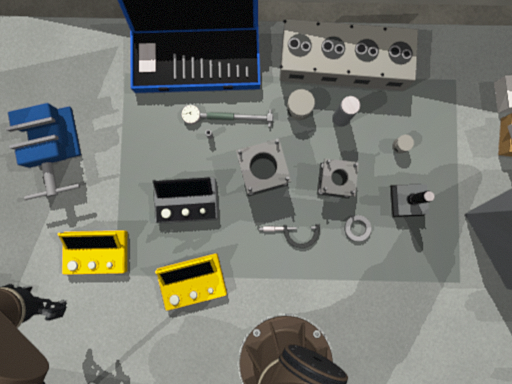

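View pics/side0.png

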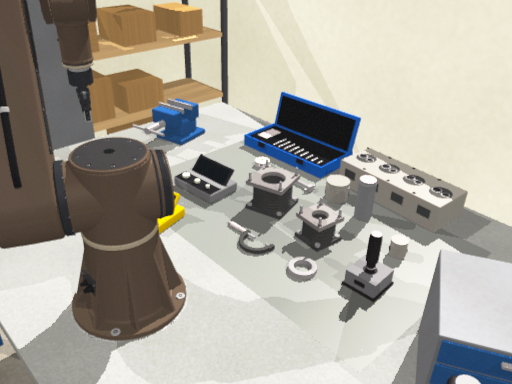

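View pics/wrist0.png

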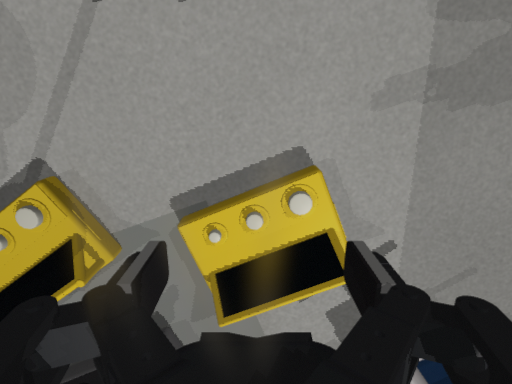

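The top view shows the grey recorder's keys near (166,213), (186,212) and (204,211). It also shows the stand at (408,198) with the camera cap at (427,196), the small barrel at (339,178) and the large barrel at (263,166). The side view shows all of these too. The wrist view shows only the yellow decoys. Next I'll measure from the top and side views.

```bash
python3 - <<'E'
from h import *
for n,box in(('top0',(155,200,215,222)),('side0',(170,160,240,205))):
    c=ld(n);im=c['pixels'];x0,y0,x1,y1=box
    m=np.zeros((384,512),np.uint8); s=im[y0:y1,x0:x1].min(2)>165; m[y0:y1,x0:x1]=s
    k,l,st,ce=cv2.connectedComponentsWithStats(m)
    P=cloud(c)
    for i in range(1,k):
        if st[i,4]>4: print(n,ce[i].round(1),st[i,4],'plane48',onplane(c,*ce[i],48).round(1),'depth',np.median(P[l==i],0).round(1))
# clouds
for n in('top0','side0'):
    c=ld(n);P=cloud(c)
    print(n,'cap/pt',pt(c,427,196).round(1) if n=='top0' else pt(c,375,238).round(1))
    # object zones
a=ld('top0');b=ld('side0')
A=cv2.resize(a['pixels'][130:260,140:450],None,fx=2.5,fy=2.5,interpolation=cv2.INTER_CUBIC);cv2.imwrite('pics/topz.png',A)
A=cv2.resize(b['pixels'][140:310,160:430],None,fx=2.9,fy=2.9,interpolation=cv2.INTER_CUBIC);cv2.imwrite('pics/sidez.png',A)
E
```

```text
top0 [165.5 212.9] 59 plane48 [441.3 369.5  48. ] depth [441.1 369.9  48.1]
top0 [184.5 211.5] 32 plane48 [446.8 312.6  48. ] depth [446.8 312.8  47.6]
top0 [201.9 210.3] 12 plane48 [451.4 260.5  48. ] depth [452.2 260.1  48.6]
side0 [188.4 171.1] 513 plane48 [460.5 381.9  48. ] depth [489.5 476.7   2.2]
side0 [232.6 170.8] 303 plane48 [580.6 282.1  48. ] depth [6.478e+02 3.537e+02 6.000e-01]
side0 [184.4 201.6] 77 plane48 [330.5 224.9  48. ] depth [3.751e+02 2.893e+02 2.000e-01]
side0 [227.3 201.9] 112 plane48 [432.5 134.5  48. ] depth [484.2 193.6   0.5]
side0 [237.4 198.1] 18 plane48 [472.4 131.2  48. ] depth [522.  188.9   1.1]
top0 cap/pt [ 498.4 -365.1  163.4]
side0 cap/pt [ 484.6 -374.5  162.3]
```

View pics/topz.png

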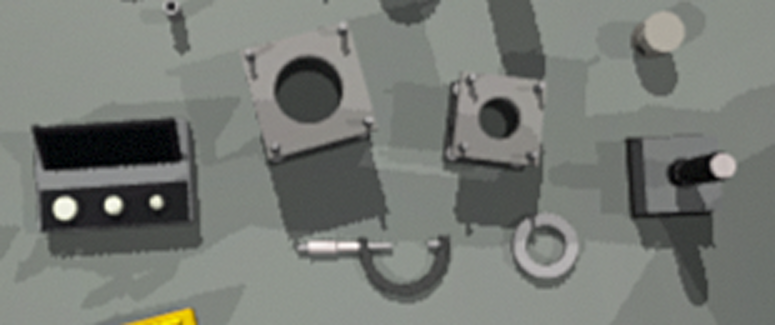

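View pics/sidez.png

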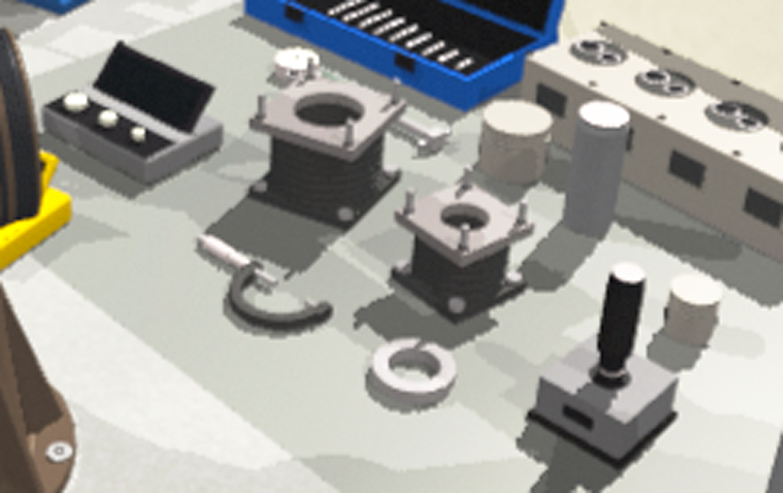

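```bash
cat > m.py <<'E'
from h import *
def tri(c1,p1,c2,p2):
    o1,d1=ray(c1,*p1);o2,d2=ray(c2,*p2)
    s=np.linalg.lstsq(np.c_[d1,-d2],o2-o1,rcond=None)[0]
    a,b=o1+d1*s[0],o2+d2*s[1]; return (a+b)/2,np.linalg.norm(a-b)
a=ld('top0');b=ld('side0')
tz=lambda x,y:(x/2.5+140-.3,y/2.5+130-.3); sz=lambda x,y:(x/2.9+160-.33,y/2.9+140-.33)
E
python3 - <<'E'
from m import *
for nm,p,q in(('k1',(64,208),(75,102)),('k2',(113,206),(107,119)),('k3',(156,202),(138,133)),('cap',(722,166),(627,272)),('bore',(498,118),(466,217)),('Lbore',(308,89),(330,110))):
    x,g=tri(a,tz(*p),b,sz(*q)); print(nm,x.round(1),g.round(1))
for c,n in((a,'top'),(b,'side')):
    P=cloud(c);v=c['depth']>0
    def zone(lo,hi,z0,z1): return P[v&(P[...,0]>lo[0])&(P[...,0]<hi[0])&(P[...,1]>lo[1])&(P[...,1]<hi[1])&(P[...,2]>z0)&(P[...,2]<z1)]
    for nm,lo,hi,z0,z1 in(('small',(450,-220),(620,-80),80,90),('large',(460,0),(680,180),100,110),('stand',(400,-420),(580,-260),45,55),('camgrip',(400,-450),(580,-300),85,150),('camlow',(400,-450),(580,-300),90,105),('camhi',(400,-450),(580,-300),135,150),('captop',(400,-450),(580,-300),160,170),('rec',(380,180),(600,420),30,40)):
        q=zone(lo,hi,z0,z1)
        if len(q)<5: print(n,nm,len(q));continue
        r=cv2.minAreaRect(q[:,:2].astype(np.float32)); print(n,nm,len(q),np.round(r[0],1),np.round(r[1],1),round(r[2],1),'mean',q.mean(0).round(1),'ext',q.min(0).round(),q.max(0).round())
E
```

```text
k1 [441.  371.3  44.2] 1.4
k2 [444.7 312.3  44.6] 1.2
k3 [450.6 260.5  46. ] 1.0
cap [ 497.7 -367.6  166.3] 0.7
bore [ 556.8 -142.5   84.7] 1.8
Lbore [582.7  80.9 105. ] 0.6
top small 881 [ 555.  -142.4] [100.9 100.3] 83.9 mean [ 554.6 -142.2   85.1] ext [ 501. -195.   80.] [609. -87.  90.]
top large 1360 [580.7  81.5] [130.4 130.2] 16.7 mean [580.5  81.7 105.2] ext [501.   3. 100.] [661. 159. 110.]
top stand 677 [ 497.6 -368.4] [90.1 92.1] 3.3 mean [ 495.6 -362.5   50. ] ext [ 450. -416.   45.] [ 545. -321.   55.]
top camgrip 102 [ 495.6 -358.1] [31.9 14. ] 10.4 mean [ 495.2 -356.1  119.1] ext [ 481. -368.   85.] [ 513. -351.  150.]
top camlow 22 [ 497.9 -356.6] [10.7 29.4] 89.5 mean [ 495.7 -355.5   97.6] ext [ 483. -362.   91.] [ 513. -351.  104.]
top camhi 25 [ 494.9 -358. ] [30.9 13.5] 12.3 mean [ 495.1 -355.8  142.5] ext [ 481. -368.  136.] [ 511. -351.  150.]
top captop 84 [ 498.1 -367.8] [26.  25.8] 44.4 mean [ 497.5 -367.3  165. ] ext [ 485. -382.  160.] [ 510. -354.  169.]
top rec 1314 [480.1 315.9] [127.7 190.8] 5.5 mean [462.4 308.   36.4] ext [411. 217.  30.] [552. 415. 
[... 243 characters left out ...]
and 681 [ 497.7 -368.6] [95.9 92.6] 3.5 mean [ 490.  -373.5   50. ] ext [ 448. -417.   45.] [ 546. -320.   55.]
side camgrip 270 [ 490.9 -371.4] [24.7 33.1] 23.0 mean [ 488.  -374.5  118.3] ext [ 479. -386.   85.] [ 509. -351.  150.]
side camlow 63 [ 490.8 -373.5] [18.9 31.9] 31.7 mean [ 488.6 -374.7   97.1] ext [ 479. -384.   90.] [ 507. -355.  105.]
side camhi 67 [ 491.6 -373.6] [18.3 32.3] 36.3 mean [ 488.2 -374.5  142.6] ext [ 479. -386.  135.] [ 509. -355.  150.]
side captop 74 [ 497.2 -368.3] [27.5 25. ] 37.0 mean [ 496.2 -369.5  164.5] ext [ 484. -383.  160.] [ 512. -356.  169.]
side rec 644 [474.2 312.7] [133.  195.6] 9.4 mean [464.2 294.   36.1] ext [409. 214.  30.] [554. 415.  40.]
```

Both views agree with the given sizes. The key spacing is 57/52 mm and the recorder yaw is about 5.5°. The camera stands upright at (497.6,-368) with its top at 165. The small bore is at (555,-142.5,85). I'll shut the gripper and align it first.

```bash
cat > go.py <<'E'
import sys
from h import *
from scipy.spatial.transform import Rotation as R
s=sense(); T=np.array([float(v) for v in sys.argv[1:4]]); r=R.from_euler('xyz',s['tcp_rot'],degrees=True)
d=T-s['eef_pos']; print('t',round(s['time_s'],2),'pos',s['eef_pos'].round(1),'rot',s['tcp_rot'].round(2),'F',s['contact_force'].round(1),'g',round(s['grip_width'],3))
print('delta',d.round(1),'shares xyz',(r.inv().apply(d)/50).round(3))
if len(sys.argv)>4:
    q=R.from_euler('xyz',[-90,0,float(sys.argv[4])],degrees=True); print('turn shares',((r.inv()*q).as_rotvec()/.15).round(3))
E
python3 -m pendant '[[[0,0,0,0,-0.99,0,0],[0,0,0,0,-0.99,0,0],[0,0,0,0,-0.99,0,0],[0,0,0,0,0,0,0]]]'; python3 go.py 441 370 100 5.5
```

```text
time_s: 0.65
eef_pos: [223.3, 610.3, 231.1]
tcp_rot: [-90.0, 0.0, 5.4]
contact_force: [0.7, -0.2, 0.2]
grip_width: 0.143
t 0.65 pos [223.3 610.3 231.1] rot [-9.002e+01  1.000e-02  5.390e+00] F [ 0.7 -0.2  0.2] g 0.143
delta [ 217.7 -240.3 -131.1] shares xyz [ 3.884  2.623 -5.192]
turn shares [ 0.003 -0.013 -0.001]
```

```bash
python3 -m pendant '[[[0.8,0,-0.9,0,0,0,0],[0.8,0,-0.9,0,0,0,0],[0.8,0.3,-0.9,0,0,0,0],[0.7,0.7,-0.9,0,0,0,0],[0.4,0.7,-0.8,0,0,0,0]]]';python3 -m pendant '[[[0.384,0.7,-0.792,0,0,0,0],[0,0,0,0,0,0,0],[0,0,0,0,0,0,0]]]'; python3 go.py 441.2 369.7 56 5.5
```

```text
time_s: 1.27
eef_pos: [417.6, 409.5, 148.1]
tcp_rot: [-89.9, -0.1, 5.1]
contact_force: [0.4, 0.6, -0.4]
grip_width: 0.001
time_s: 1.65
eef_pos: [438.9, 373.3, 113.8]
tcp_rot: [-90.0, -0.0, 5.2]
contact_force: [0.7, -0.5, 1.1]
grip_width: 0.005
t 1.65 pos [438.9 373.3 113.8] rot [-8.999e+01 -1.000e-02  5.250e+00] F [ 0.7 -0.5  1.1] g 0.005
delta [  2.3  -3.6 -57.8] shares xyz [ 0.039  1.156 -0.076]
turn shares [-0.001 -0.029  0.001]
```

```bash
python3 - <<'E'
from h import *
c=cap('wrist','w1'); cap('side','s1')
for k in((441.2,369.7,48),(446.8,312.7,48),(451.6,260.4,48)):
    T=np.linalg.inv(c['world_from_camera']);p=T[:3,:3]@np.array(k)+T[:3,3];print((p[:2]/p[2]*c['fx']+[c['cx'],c['cy']]).round(1))
E
```

```text
[248.9 206.7]
[170.7 207.1]
[ 98.9 207. ]
```

View pics/w1.png

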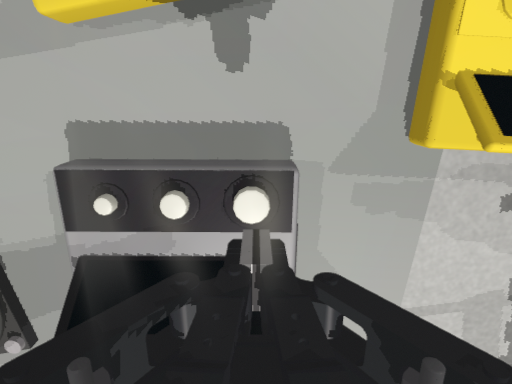

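The wrist view shows the keys at (251,205), (175,204) and (105,204), within about 2–4 mm of my prediction. That is good enough to press power. I'll descend above it.

```bash
python3 -m pendant '[[[0.05,0.6,-0.06,0,-0.03,0,0],[0,0.55,0,0,0,0,0],[0,0,0,0,0,0,0]]]'; python3 go.py 441.2 370 46 5.5; python3 - <<'E'
from h import *
cap('side','s2')
c=ld('s2');cv2.imwrite('pics/s2z.png',cv2.resize(c['pixels'][100:220,130:280],None,fx=4,fy=4))
E
```

```text
time_s: 2.12
eef_pos: [440.3, 370.6, 55.4]
tcp_rot: [-90.1, 0.1, 5.7]
contact_force: [0.2, -0.5, 0.4]
grip_width: -0.001
t 2.12 pos [440.3 370.6  55.4] rot [-90.06   0.1    5.71] F [ 0.2 -0.5  0.4] g -0.001
delta [ 0.9 -0.6 -9.4] shares xyz [ 0.018  0.187 -0.014]
turn shares [ 0.007  0.025 -0.012]
```

View pics/s2z.png

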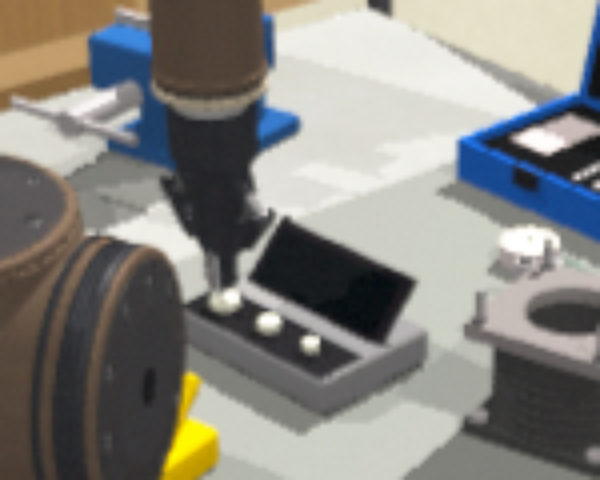

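The fingertip stands over the power key at about (225,285) in the crop. I'll press in small steps and watch the force.

```bash
python3 -m pendant '[[[0.02,0.13,-0.01,0,0.02,0,0],[0,0.04,0,0,0,0,0],[0,0,0,0,0,0,0]]]'; python3 -m pendant '[[[0,0.06,0,0,0,0,0],[0,0,0,0,0,0,0]]]';
```

```text
time_s: 2.55
eef_pos: [442.8, 370.2, 48.0]
tcp_rot: [-90.0, -0.0, 5.5]
contact_force: [-0.5, 0.5, 1.8]
grip_width: -0.002
time_s: 2.8
eef_pos: [442.8, 370.2, 44.7]
tcp_rot: [-90.0, -0.0, 5.5]
contact_force: [0.8, 0.7, 4.3]
grip_width: -0.01
```

```bash
python3 -m pendant '[[[0,0.03,0,0,0,0,0],[0,0,0,0,0,0,0]]]'; python3 -m pendant '[[[0,0.03,0,0,0,0,0],[0,0,0,0,0,0,0],[0,0,0,0,0,0,0]]]';
```

```text
time_s: 3.05
eef_pos: [442.8, 370.1, 43.2]
tcp_rot: [-90.0, -0.0, 5.5]
contact_force: [0.1, 2.3, 4.7]
grip_width: 0.002
time_s: 3.42
eef_pos: [442.8, 370.2, 42.7]
tcp_rot: [-90.0, -0.1, 5.5]
contact_force: [-3.2, -1.0, 23.7]
grip_width: -0.002
```

The force jumped to 24 N at z=42.7, so the power key is at its stop. I'll raise and move to the lamp key.

```bash
python3 -m pendant '[[[0,-0.8,0,0,0,0,0],[0,0,-0.6,0,0,0,0],[0,0,-0.55,0,0,0,0],[0,0,0,0,0,0,0]]]';python3 go.py 446.8 312.7 52 5.5; python3 - <<'E'
from h import *
c=cap('wrist','w2'); cap('side','s3')
c=ld('s3');cv2.imwrite('pics/s3z.png',cv2.resize(c['pixels'][100:220,130:280],None,fx=4,fy=4))
E
```

```text
time_s: 3.92
eef_pos: [447.4, 310.9, 81.4]
tcp_rot: [-90.1, 0.1, 5.4]
contact_force: [0.4, -0.3, -1.5]
grip_width: 0.0
t 3.92 pos [447.4 310.9  81.4] rot [-9.005e+01  9.000e-02  5.420e+00] F [ 0.4 -0.3 -1.5] g 0.0
delta [ -0.6   1.8 -29.4] shares xyz [-0.008  0.587  0.038]
turn shares [ 0.006 -0.009 -0.01 ]
```

View pics/w2.png

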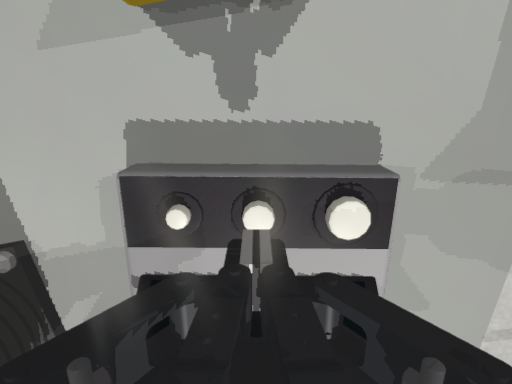

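View pics/s3z.png

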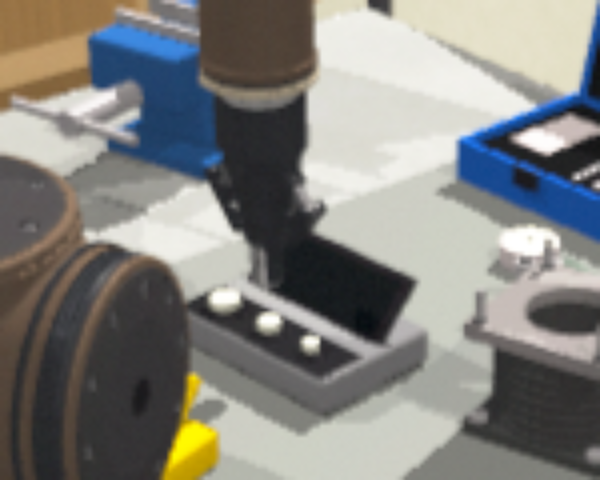

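The wrist view shows the lamp key at (259,216), right under the fingertips at column 256. I'll shift slightly and press.

```bash
python3 -m pendant '[[[0,0.5,0.035,0,0,0,0],[0,0.11,0,0,0,0,0],[0,0.06,0,0,0,0,0],[0,0,0,0,0,0,0]]]'; python3 -m pendant '[[[0,0.06,0,0,0,0,0],[0,0,0,0,0,0,0]]]'
```

```text
time_s: 4.53
eef_pos: [447.9, 314.7, 48.3]
tcp_rot: [-90.0, -0.0, 5.5]
contact_force: [-0.9, -0.3, 0.7]
grip_width: 0.001
time_s: 4.78
eef_pos: [448.1, 314.7, 45.4]
tcp_rot: [-90.0, -0.0, 5.5]
contact_force: [-0.1, 1.1, 3.5]
grip_width: 0.005
```

```bash
python3 -m pendant '[[[0,0.04,0,0,0,0,0],[0,0,0,0,0,0,0]]]'; python3 -m pendant '[[[0,0.03,0,0,0,0,0],[0,0,0,0,0,0,0],[0,0,0,0,0,0,0]]]';
```

```text
time_s: 5.03
eef_pos: [448.2, 314.7, 43.2]
tcp_rot: [-90.0, -0.0, 5.5]
contact_force: [-0.6, 4.0, 4.6]
grip_width: -0.003
time_s: 5.4
eef_pos: [448.2, 314.7, 42.7]
tcp_rot: [-90.0, -0.1, 5.5]
contact_force: [-4.9, -0.3, 25.4]
grip_width: 0.001
```

The lamp key is at its stop: 25 N at z=42.7. The record key is next.

```bash
python3 -m pendant '[[[0,-0.8,0,0,0,0,0],[0,0,-0.55,0,0,0,0],[0,0,-0.52,0,0,0,0],[0,0,0,0,0,0,0]]]';python3 go.py 451.6 260.4 52 5.5; python3 - <<'E'
from h import *
c=cap('wrist','w3')
E
```

```text
time_s: 5.9
eef_pos: [452.6, 259.6, 81.5]
tcp_rot: [-90.0, 0.1, 5.4]
contact_force: [-0.6, 0.2, 0.6]
grip_width: -0.002
t 5.9 pos [452.6 259.6  81.5] rot [-9.003e+01  6.000e-02  5.420e+00] F [-0.6  0.2  0.6] g -0.002
delta [ -1.    0.8 -29.5] shares xyz [-0.019  0.59   0.018]
turn shares [ 0.004 -0.009 -0.007]
```

View pics/w3.png

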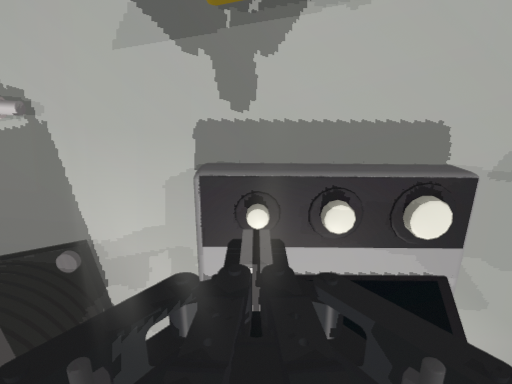

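The record key is at (258,216), in line with the fingers at column 256.

```bash
python3 -m pendant '[[[0,0.5,0.02,0,0,0,0],[0,0.11,0,0,0,0,0],[0,0.06,0,0,0,0,0],[0,0,0,0,0,0,0]]]'; python3 -m pendant '[[[0,0.06,0,0,0,0,0],[0,0,0,0,0,0,0]]]'; python3 -m pendant '[[[0,0.04,0,0,0,0,0],[0,0,0,0,0,0,0]]]'
```

```text
time_s: 6.45
eef_pos: [452.9, 262.4, 48.3]
tcp_rot: [-90.0, -0.0, 5.5]
contact_force: [-0.1, 0.6, -0.7]
grip_width: -0.002
time_s: 6.7
eef_pos: [453.2, 262.4, 45.3]
tcp_rot: [-90.0, -0.0, 5.5]
contact_force: [-0.5, 1.0, 4.5]
grip_width: -0.002
time_s: 6.95
eef_pos: [453.2, 262.4, 43.2]
tcp_rot: [-90.0, -0.0, 5.5]
contact_force: [-0.1, 2.9, 4.0]
grip_width: 0.001
```

```bash
python3 -m pendant '[[[0,0.03,0,0,0,0,0],[0,0,0,0,0,0,0],[0,0,0,0,0,0,0]]]'
```

```text
time_s: 7.32
eef_pos: [453.3, 262.4, 42.6]
tcp_rot: [-90.0, -0.1, 5.5]
contact_force: [-3.8, 1.4, 26.7]
grip_width: 0.001
```

All three keys reached their stops, in order. I'll lift away and go high toward the stand while opening the gripper.

```bash
python3 -m pendant '[[[0,-0.9,0,0,0,0,0],[0,-0.9,0,0,0,0,0],[0,-0.9,0,0,0,0,0],[0,-0.9,-0.4,0,0,0,0],[0,-0.5,-0.8,0,0,0,0.5]]]';python3 -m pendant '[[[0,0,-0.95,0,0,0,1],[0,0,-0.95,0,0,0,1],[0,0,-0.95,0,0,0,1],[0,0,-0.95,0,0,0,1],[0,0,-0.95,0,0,0,1]]]';python3 -m pendant '[[[0,0,-0.95,0,0,0,1],[0,0,-0.95,0,0,0,1],[0,0,-0.95,0,0,0,1],[0,0,-0.95,0,0,0,1],[0,0,-0.5,0,0,0,1]]]'; python3 go.py 497.6 -368 250 5.5
```

```text
time_s: 7.95
eef_pos: [459.1, 202.6, 248.7]
tcp_rot: [-90.0, -0.1, 5.6]
contact_force: [0.0, 0.1, 0.2]
grip_width: 0.202
time_s: 8.57
eef_pos: [481.1, -35.6, 246.5]
tcp_rot: [-90.0, 0.0, 5.5]
contact_force: [0.2, 0.7, 0.3]
grip_width: 1.0
time_s: 9.2
eef_pos: [501.7, -250.3, 246.2]
tcp_rot: [-90.0, 0.0, 5.4]
contact_force: [-0.4, 0.6, 0.1]
grip_width: 1.002
t 9.2 pos [ 501.7 -250.3  246.2] rot [-9.00e+01  4.00e-02  5.42e+00] F [-0.4  0.6  0.1] g 1.002
delta [  -4.1 -117.7    3.8] shares xyz [-0.303 -0.075 -2.336]
turn shares [-0.    -0.009 -0.005]
```

```bash
python3 -m pendant '[[[-0.1,0,-0.9,0,0,0,1],[-0.1,0,-0.8,0,0,0,1],[-0.1,0,-0.5,0,0,0,1],[0,0,0,0,0,0,1],[0,0,0,0,0,0,1]]]'; python3 go.py 497.6 -368 250 5.5; python3 - <<'E'
from h import *
c=cap('wrist','w4'); cap('top','t4'); cap('side','s4')
P=cloud(c)
T=np.linalg.inv(c['world_from_camera'])
for k in((497.6,-368,165),):
    p=T[:3,:3]@np.array(k)+T[:3,3];print((p[:2]/p[2]*c['fx']+[c['cx'],c['cy']]).round(1))
m=(P[...,2]>158)&(P[...,2]<172)&(c['depth']>0)&(np.hypot(P[...,0]-497,P[...,1]+368)<25)
q=P[m];print(len(q),q.mean(0),cv2.minAreaRect(q[:,:2].astype(np.float32)))
E
```

```text
time_s: 9.82
eef_pos: [497.5, -358.0, 246.4]
tcp_rot: [-90.0, 0.0, 5.5]
contact_force: [0.7, -0.3, -0.3]
grip_width: 1.003
t 9.82 pos [ 497.5 -358.   246.4] rot [-8.995e+01  3.000e-02  5.510e+00] F [ 0.7 -0.3 -0.3] g 1.003
delta [  0.1 -10.    3.6] shares xyz [-0.018 -0.072 -0.199]
turn shares [-0.005  0.001 -0.003]
[241.4 196.5]
968 [ 497.50778239 -368.35158235  163.24996566] ((497.93658447265625, -368.473388671875), (27.221942901611328, 27.18067169189453), 45.14093780517578)
```

View pics/w4.png

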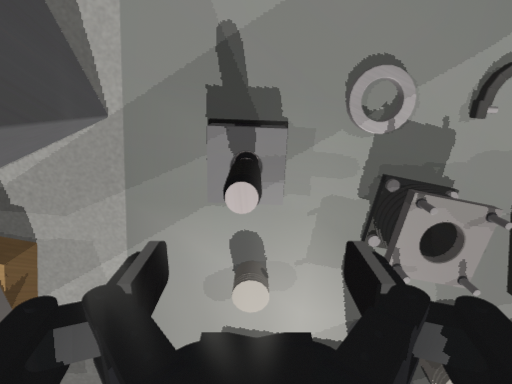

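View pics/s4.png

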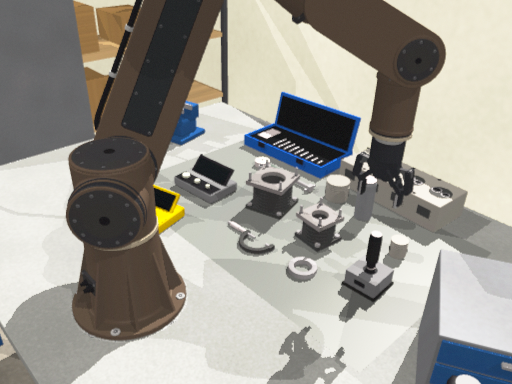

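The wrist depth gives the cap at (497.8,-368.4) with its top at about 165, which agrees with the earlier views. The cap is at (241,198) in the image. I'll centre, descend and check before closing.

```bash
python3 -m pendant '[[[-0.016,0,-0.206,0,0,0,1],[0,0.5,0,0,0,0,1],[0,0,0,0,0,0,1],[0,0,0,0,0,0,1]]]'; python3 go.py 497.8 -368.4 105 5.5;python3 - <<'E'
from h import *
c=cap('wrist','w5')
E
```

```text
time_s: 10.48
eef_pos: [498.1, -369.5, 222.2]
tcp_rot: [-90.0, -0.0, 5.5]
contact_force: [-0.8, -0.1, 0.2]
grip_width: 1.002
t 10.47 pos [ 498.1 -369.5  222.2] rot [-9.002e+01 -1.000e-02  5.520e+00] F [-0.8 -0.1  0.2] g 1.002
delta [  -0.3    1.1 -117.2] shares xyz [-0.005  2.344  0.023]
turn shares [0.002 0.002 0.001]
```

View pics/w5.png

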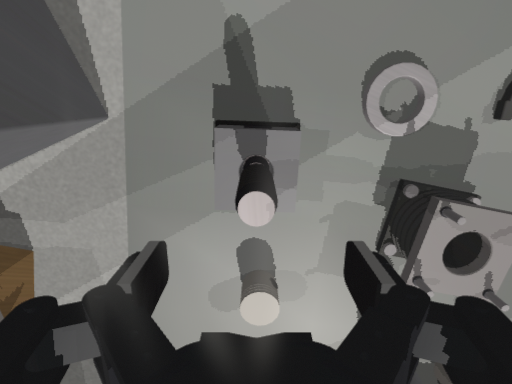

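The cap is at (256,208), midway between the fingers, whose centre is about column 256. Descending.

```bash
python3 -m pendant '[[[0,0.8,0.01,0,0,0,1],[0,0.8,0,0,0,0,1],[0,0.5,0,0,0,0,1],[0,0.24,0,0,0,0,1],[0,0,0,0,0,0,1]]]'; python3 go.py 497.8 -368.4 105 5.5;python3 - <<'E'
from h import *
c=cap('wrist','w6');c=cap('side','s6')
cv2.imwrite('pics/s6z.png',cv2.resize(c['pixels'][180:310,310:440],None,fx=4,fy=4))
E
```

```text
time_s: 11.15
eef_pos: [498.0, -368.8, 104.8]
tcp_rot: [-90.0, 0.0, 5.5]
contact_force: [0.1, 0.2, 1.0]
grip_width: 0.997
t 11.15 pos [ 498.  -368.8  104.8] rot [-8.999e+01  1.000e-02  5.510e+00] F [0.1 0.2 1. ] g 0.997
delta [-0.2  0.4  0.2] shares xyz [-0.003 -0.005  0.008]
turn shares [-0.001  0.002 -0.001]
```

View pics/w6.png

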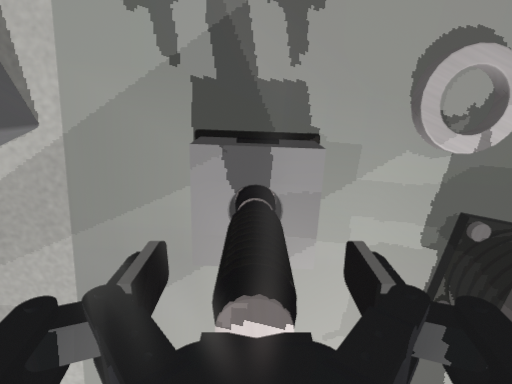

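View pics/s6z.png

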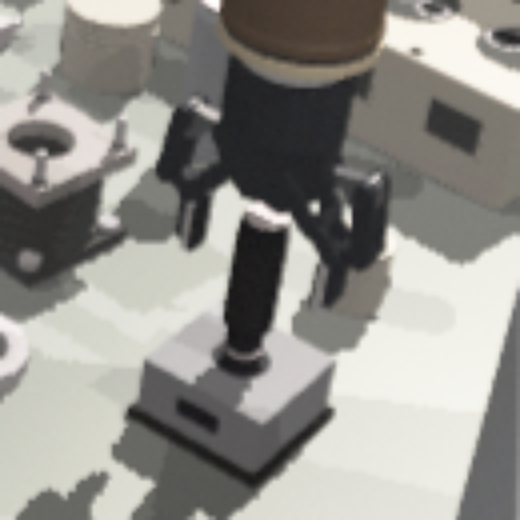

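The camera is centred between the pads, with its grip at about (255,270) in the wrist view, and the fingers clear everything. Closing.

```bash
python3 -m pendant '[[[0,0,0,0,0,0,0],[0,0,0,0,0,0,0],[0,0,0,0,0,0,0],[0,0,0,0,0,0,0],[0,0,0,0,0,0,0]]]';python3 -m pendant '[[[0,0,0,0,0,0,0],[0,0,0,0,0,0,0],[0,0,0,0,0,0,0]]]'; python3 -m pendant '[[[0,-0.1,0,0,0,0,0],[0,0,0,0,0,0,0],[0,0,0,0,0,0,0]]]';
```

```text
time_s: 11.88
eef_pos: [498.1, -369.0, 105.1]
tcp_rot: [-90.0, -0.0, 5.5]
contact_force: [-1.0, -0.5, 6.0]
grip_width: 0.359
time_s: 12.25
eef_pos: [498.1, -369.0, 105.1]
tcp_rot: [-90.0, -0.0, 5.5]
contact_force: [-0.2, 0.0, 5.4]
grip_width: 0.362
time_s: 12.62
eef_pos: [497.8, -368.7, 109.6]
tcp_rot: [-90.0, 0.0, 5.5]
contact_force: [0.0, 0.0, -1.8]
grip_width: 0.36
```

The grip is on about 31 mm, and the -1.8 N reading matches the 0.2 kg weight. Lifting slowly straight up.

```bash
python3 -m pendant '[[[0,-0.3,0,0,0,0,0],[0,-0.4,0,0,0,0,0],[0,-0.5,0,0,0,0,0],[0,-0.5,0,0,0,0,0],[0,-0.5,0,0,0,0,0]]]'; python3 -m pendant '[[[0,-0.4,0,0,0,0,0],[0,-0.1,0,0,0,0,0],[0,0,0,0,0,0,0],[0,0,0,0,0,0,0]]]'; python3 go.py 555 -142.5 240 5.5;python3 - <<'E'
from h import *
c=cap('wrist','w7');d=cap('side','s7');t=cap('top','t7')
cv2.imwrite('pics/s7z.png',cv2.resize(d['pixels'][130:310,300:460],None,fx=3.3,fy=3.3))
P=cloud(d)
m=(d['depth']>0)&(np.hypot(P[...,0]-498,P[...,1]+369)<28)&(P[...,2]>60)&(P[...,2]<240)
for z in range(130,235,8):
    q=P[m&(P[...,2]>=z)&(P[...,2]<z+8)]
    if len(q): print(z,len(q),q.mean(0).round(1))
E
```

```text
time_s: 13.25
eef_pos: [497.9, -368.7, 221.4]
tcp_rot: [-90.0, -0.0, 5.5]
contact_force: [-0.2, 0.2, -1.9]
grip_width: 0.36
time_s: 13.75
eef_pos: [497.5, -368.4, 243.8]
tcp_rot: [-89.9, 0.1, 5.5]
contact_force: [0.9, -0.2, -2.6]
grip_width: 0.358
t 13.75 pos [ 497.5 -368.4  243.8] rot [-8.995e+01  5.000e-02  5.510e+00] F [ 0.9 -0.2 -2.6] g 0.358
delta [ 57.5 225.9  -3.8] shares xyz [1.579 0.078 4.387]
turn shares [-0.006  0.001 -0.006]
146 1 [ 485.  -363.8  153.1]
154 28 [ 488.9 -373.8  158.1]
162 37 [ 488.  -373.2  166.1]
170 31 [ 489.3 -373.9  173.7]
178 41 [ 488.2 -371.8  182.2]
186 31 [ 490.3 -372.1  190.2]
194 28 [ 490.7 -371.4  198.2]
202 24 [ 490.3 -372.1  206.2]
210 24 [ 489.2 -373.6  214. ]
218 30 [ 487.  -372.6  222.7]
226 35 [ 486.8 -374.7  229.9]
234 30 [ 487.1 -373.2  236.8]
```

View pics/s7z.png

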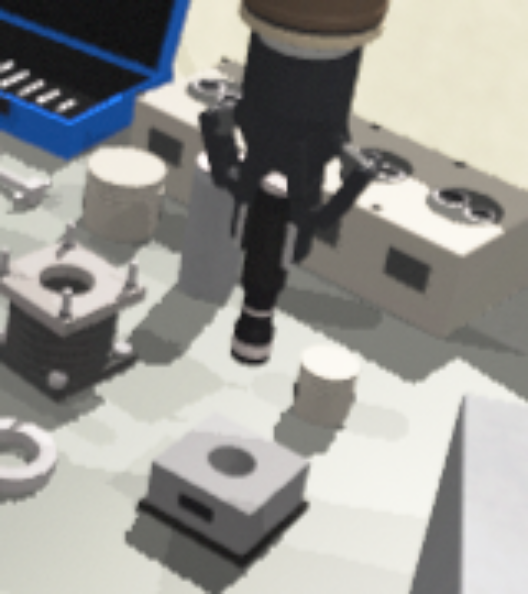

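View pics/w7.png

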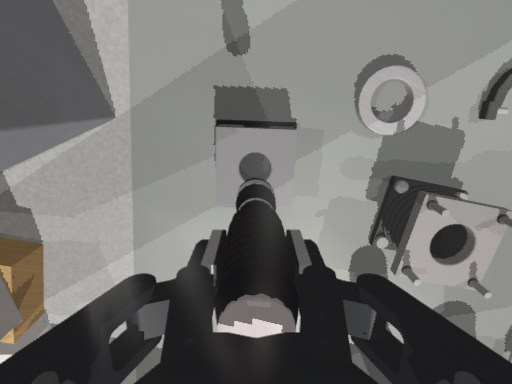

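The camera is out and upright, with the lens at z≈154, above the stud tips at 110. Carrying it to the small barrel.

```bash
python3 -m pendant '[[[0.15,0,0.3,0,0,0,0],[0.2,0,0.6,0,0,0,0],[0.25,0,0.7,0,0,0,0],[0.25,0,0.7,0,0,0,0],[0.25,0,0.7,0,0,0,0]]]'; python3 -m pendant '[[[0.25,0,0.7,0,0,0,0],[0.15,0,0.45,0,0,0,0],[0.07,0,0.2,0,0,0,0],[0,0,0,0,0,0,0],[0,0,0,0,0,0,0]]]'; python3 go.py 555 -142.5 190 5.5;python3 - <<'E'
from h import *
c=cap('wrist','w8');d=cap('side','s8');t=cap('top','t8')
cv2.imwrite('pics/s8z.png',cv2.resize(d['pixels'][100:280,240:400],None,fx=3.3,fy=3.3))
E
```

```text
time_s: 14.52
eef_pos: [538.4, -212.1, 244.5]
tcp_rot: [-90.0, 0.0, 5.5]
contact_force: [0.1, 0.5, -0.9]
grip_width: 0.357
time_s: 15.15
eef_pos: [555.0, -145.3, 244.5]
tcp_rot: [-90.0, 0.0, 5.5]
contact_force: [0.4, -0.6, -3.4]
grip_width: 0.354
t 15.15 pos [ 555.  -145.3  244.5] rot [-9.001e+01  1.000e-02  5.490e+00] F [ 0.4 -0.6 -3.4] g 0.354
delta [  0.    2.8 -54.5] shares xyz [0.006 1.091 0.056]
turn shares [ 0.001 -0.001 -0.001]
```

View pics/s8z.png

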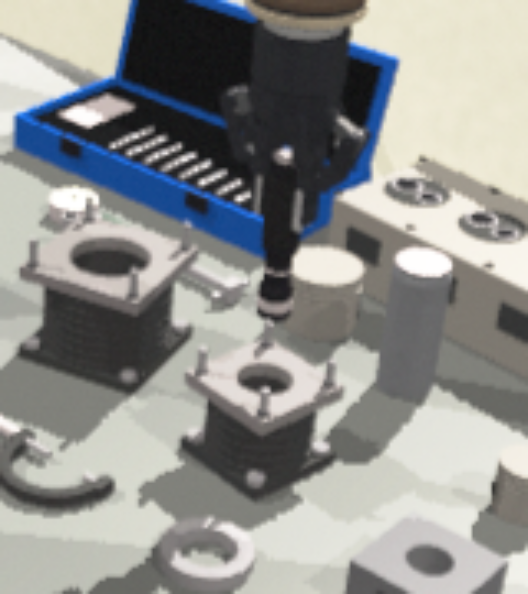

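View pics/w8.png

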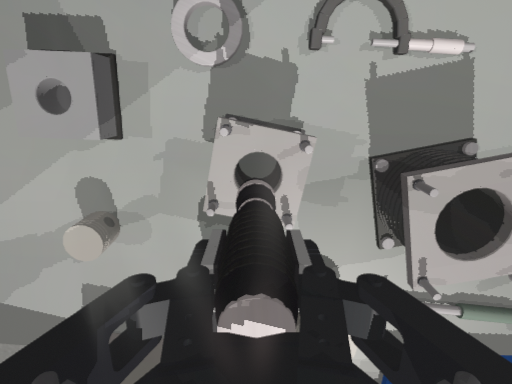

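The wrist view shows the lens head just over the bore at (258,172). I'll measure the bore from this view and the lens head's silhouette in the side view.

```bash
cat > chk.py <<'E'
from h import *
import sys
i=sys.argv[1]; e=sense()['eef_pos']; lz=e[2]-90.1
print('eef',e.round(1),'lens z expected',round(lz,1))
for n in('w','s'):
    c=ld(n+i);P=cloud(c)
    m=(c['depth']>0)&(abs(P[...,2]-85)<4)&(abs(P[...,0]-555)<75)&(abs(P[...,1]+142)<75)
    q=P[m]; r=cv2.minAreaRect(q[:,:2].astype(np.float32)); print(n,'face',np.round(r[0],1),np.round(r[1],1),round(r[2],1),'z',np.median(q[:,2]).round(1))
    for lo,hi in((0,30),(35,55),(68,100),(110,138)):
        m=(c['depth']>0)&(P[...,2]>lz+lo)&(P[...,2]<lz+hi)&(np.hypot(P[...,0]-e[0],P[...,1]-e[1])<24)
        q=P[m]
        if len(q)<15: continue
        from scipy.optimize import least_squares
        rad=15 if lo==0 else 12 if lo==35 else 16
        f=least_squares(lambda p:np.hypot(q[:,0]-p[0],q[:,1]-p[1])-rad,e[:2],loss='soft_l1'); print(n,'cam z',lo,'centre',f.x.round(1),len(q),'zmin',q[:,2].min().round(1),'rms',np.sqrt((f.fun**2).mean()).round(1))
E
python3 chk.py 8
```

```text
eef [ 555.  -145.4  244.5] lens z expected 154.4
w face [ 556.9 -142.5] [100.2 100.9] 84.1 z 83.5
w cam z 0 centre [ 556.5 -144.5] 608 zmin 154.5 rms 1.1
w cam z 35 centre [ 556.  -144.5] 250 zmin 189.6 rms 0.3
w cam z 68 centre [ 555.8 -144.4] 1362 zmin 222.5 rms 2.0
w cam z 110 centre [ 555.7 -144.4] 4160 zmin 264.4 rms 3.0
s face [ 554.6 -142.7] [105.  103.8] 83.3 z 85.1
s cam z 0 centre [ 555.8 -145.2] 99 zmin 155.1 rms 2.1
s cam z 35 centre [ 555.4 -144.9] 57 zmin 189.5 rms 1.9
s cam z 68 centre [ 555.3 -145.1] 122 zmin 222.7 rms 2.6
s cam z 110 centre [ 554.1 -144.6] 126 zmin 264.8 rms 3.6
```

Relative to the lens axis, the bore lies about (0,+2.3) mm away, and both views agree within about 1 mm. I'll correct that and lower 54 mm.

```bash
python3 -m pendant '[[[0,0,0.046,0,0,0,0],[0,0,0,0,0,0,0],[0,0.3,0,0,0,0,0],[0,0.4,0,0,0,0,0],[0,0.25,0,0,0,0,0]]]'; python3 -m pendant '[[[0,0.13,0,0,0,0,0],[0,0,0,0,0,0,0],[0,0,0,0,0,0,0],[0,0,0,0,0,0,0],[0,0,0,0,0,0,0]]]'; python3 - <<'E'
from h import *
c=cap('wrist','w9');d=cap('side','s9');t=cap('top','t9')
cv2.imwrite('pics/s9z.png',cv2.resize(d['pixels'][100:280,240:400],None,fx=3.3,fy=3.3))
E
python3 chk.py 9
```

```text
time_s: 15.92
eef_pos: [554.3, -142.2, 195.4]
tcp_rot: [-90.0, 0.1, 5.5]
contact_force: [0.1, 0.5, -2.3]
grip_width: 0.358
time_s: 16.55
eef_pos: [555.1, -142.4, 191.0]
tcp_rot: [-90.0, -0.0, 5.5]
contact_force: [1.0, -0.8, -2.2]
grip_width: 0.354
eef [ 555.  -142.4  190.8] lens z expected 100.7
w face [ 556.6 -142.4] [100.4 100.3] 84.1 z 83.5
w cam z 0 centre [ 556.6 -141.7] 597 zmin 100.7 rms 1.0
w cam z 35 centre [ 556.  -141.6] 252 zmin 135.7 rms 0.3
w cam z 68 centre [ 555.9 -141.5] 1365 zmin 168.7 rms 2.0
w cam z 110 centre [ 555.7 -141.5] 4156 zmin 210.7 rms 3.0
s face [ 554.3 -141.9] [106.2 104.2] 83.4 z 85.1
s cam z 0 centre [ 555.9 -141.5] 89 zmin 101.2 rms 2.3
s cam z 35 centre [ 555.5 -141.2] 50 zmin 135.8 rms 2.2
s cam z 68 centre [ 555.2 -141.9] 111 zmin 168.9 rms 2.6
s cam z 110 centre [ 554.7 -141.1] 119 zmin 210.8 rms 3.5
```

View pics/s9z.png

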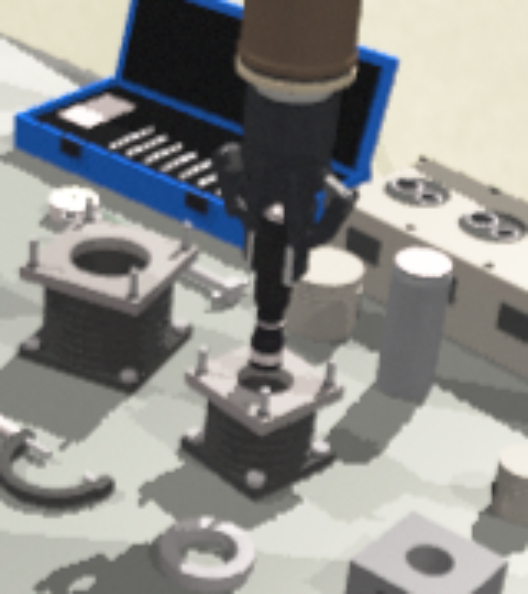

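View pics/w9.png

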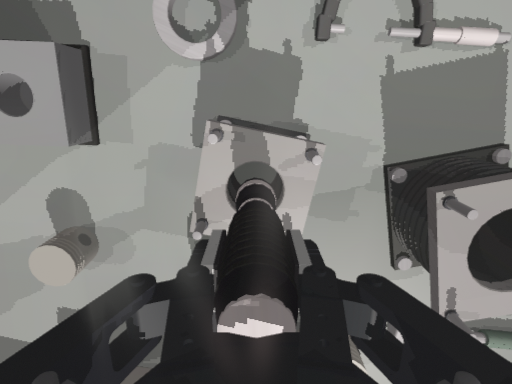

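View pics/t9.png

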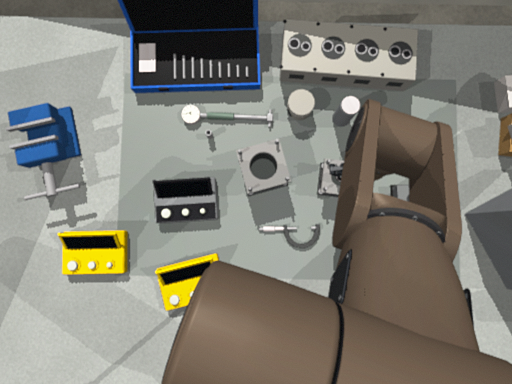

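The lens is within about 1 mm of the bore axis and about 15.7 mm above the face. I'll make a small trim, let it settle and hand in.

```bash
python3 -m pendant '[[[0,0.015,-0.01,0,0,0,0],[0,0,0,0,0,0,0],[0,0,0,0,0,0,0],[0,0,0,0,0,0,0],[0,0,0,0,0,0,0]]]'; python3 -m pendant '[[[0,0,0,0,0,0,0],[0,0,0,0,0,0,0],[0,0,0,0,0,0,0],[0,0,0,0,0,0,0]]]'; python3 - <<'E'
from h import *
c=cap('wrist','w10');d=cap('side','s10'); print(sense()['dq'].round(2))
E
python3 chk.py 10; python3 -c "
from bench import arm
print(arm.finish_job())"
```

```text
time_s: 17.32
eef_pos: [554.9, -142.9, 189.8]
tcp_rot: [-90.0, 0.0, 5.5]
contact_force: [-0.2, 0.2, -2.9]
grip_width: 0.353
time_s: 17.82
eef_pos: [554.9, -142.9, 189.8]
tcp_rot: [-90.0, 0.0, 5.5]
contact_force: [0.8, -0.4, -1.8]
grip_width: 0.358
[ 0.1  -0.03  0.11 -0.01 -0.08 -0.04]
eef [ 555.  -142.9  189.8] lens z expected 99.7
w face [ 556.7 -142.4] [100.2 100.6] 84.1 z 83.5
w cam z 0 centre [ 556.4 -142.1] 600 zmin 99.9 rms 1.1
w cam z 35 centre [ 555.9 -142. ] 249 zmin 134.8 rms 0.3
w cam z 68 centre [ 555.7 -142. ] 1367 zmin 167.8 rms 2.0
w cam z 110 centre [ 555.6 -142. ] 4171 zmin 209.7 rms 3.0
s face [ 555.2 -143.6] [103.4 108.2] 82.9 z 85.2
s cam z 0 centre [ 555.7 -141.9] 92 zmin 100.6 rms 2.1
s cam z 35 centre [ 555.3 -142. ] 51 zmin 135.2 rms 1.7
s cam z 68 centre [ 555.2 -142.1] 116 zmin 168.1 rms 2.7
s cam z 110 centre [ 554.6 -141.8] 124 zmin 209.9 rms 3.7
the job is handed in; nothing more can be done
None
```

I pressed the power, lamp and record keys in that order. I then lifted the camera out of its stand, carried it over the studs, and handed the job in at about 18 s while still holding it over the small barrel's bore.

- **Keys:** each key went down about 5 mm to its stop, where the force rose sharply to 24–27 N.
- **Centring:** the wrist view put the lens within about 0.5 mm of the bore centre. The side view put it within about 2 mm, but its estimate of the barrel face is noisier.
- **Height:** the tool reading puts the lens 14.7 mm above the top face, and the side view gives about 15.4 mm. The wrist view gives about 16.4 mm because it reads the top face at 83.5 mm, 1.5 mm lower than the side view and the 85 mm you gave.
- **Upright and still:** the camera's tilt is about 0.5° or less and the arm was at rest.
- **Contact:** the force readings during the carry and hold showed only the camera's weight, with no sign of contact with a barrel or stud. Nothing else in the pictures appeared to have moved.

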